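# Release the thickness gauge and lower its foot onto the batten

## Task

Check the batten under the bench thickness gauge: slide the orange transport lock all the way to its end stop so that it clears the black knob, then push the knob down until the foot rests on the batten, and leave it there. Leave the battens and everything else on the bench where they lie.

Things in the scene. Friction and masses are not known exactly. Their poses are not given: they have to be found in the camera images.
- stand: thickness gauge on a plywood board 355 x 310 x 12 mm. Origin: at bench height, right below the foot. z up, y = the way the lock slides to release, x away from the robot, to two steel posts (x 85, y +-50 mm). They carry a flat grey head (x -103 to -30, y -60 to 130, and x -30 to 113, y -70 to 70; z 110 to 135 mm). The lock's dark end-stop block on the head: x -95 to -45, y 98 to 108, top 151 mm
- lock (a joint): position of the orange transport lock along the stand's +y, m: 0 = locked end, 0.080 = released, against its end stop. Stays where it is left; about 2.5 N slides it. While locked, its upright orange prop (top 179 mm above the bench) stands under the knob's rim and stops the knob from going far down
- lock_grip (a point): top centre of the lock's upright orange grip, 195 mm above the bench: a plate 14 mm thick along the stand's y, 34 mm wide along x, standing 51 mm above the lock's flat base (144 mm above the bench). It runs along x = -70 mm of the stand. Push it sideways or pinch it
- plunger (a joint): how far the plunger (knob, rod and foot in one, vertical) is pushed down, m: 0 = fully up, range 0 to 0.056. Stays where it is left; about 3 N pushes it. Height of the foot's face above the board = 0.080 - value, so with the foot on a batten that is its thickness
- knob_top (a point): centre of the flat top of the plunger's round black knob, 48 mm across, 18 mm tall; 215 mm above the bench when fully up. Its axis is the stand's z axis
- foot_face (a point): centre of the underside of the plunger's steel foot disc, 36 mm across, under the grey head; 92 mm above the bench when fully up
- batten_thin: pale planed wooden batten, 58 x 180 mm and 28 mm thick, lying flat on the board, long along its own y. Origin: centre of its underside (12 mm above the bench). One of the three battens lies under the gauge's foot, which one changes; the others lie side by side nearer the robot
- batten_mid: medium brown planed wooden batten, 58 x 180 mm and 38 mm thick, lying flat on the board, long along its own y. Origin: centre of its underside (12 mm above the bench). One of the three battens lies under the gauge's foot, which one changes; the others lie side by side nearer the robot
- batten_thick: dark planed wooden batten, 58 x 180 mm and 48 mm thick, lying flat on the board, long along its own y. Origin: centre of its underside (12 mm above the bench). One of the three battens lies under the gauge's foot, which one changes; the others lie side by side nearer the robot
- tape_measure: yellow tape measure, 76 x 44 x 66 mm, on the gauge's board beyond the gauge; leave alone. Origin: centre of its underside
- battery: black and red power-tool battery, 120 x 75 x 66 mm; leave alone. Origin: centre of its underside
- hammer: hammer lying on the bench; leave alone. Origin: centre of its underside
- screwdriver: screwdriver lying on the bench; leave alone. Origin: centre of its underside
- screw_jar: jar with red cap, 72 mm across, 90 mm tall; leave alone. Origin: centre of its underside
- mug: blue mug, 80 mm across, 90 mm tall; leave alone. Origin: centre of its underside
- fixings_box: cardboard box of fixings, 160 x 100 x 60 mm; leave alone. Origin: centre of its underside
Not all that is in view belongs to the job. What is shaped like the batten_thin but red or turquoise is not meant.

How it is judged:
By the outcome, as a careful person would: the job done as asked, in the order asked, and still so for the second after the job is handed in, with the robot touching nothing.
It also fails if it takes over 38 s, if anything falls off the work surface, if the arm or the gripper's body presses on something with over 40 N, if the wrist force passes 120 N, or if a joint passes its speed limit or range.

## Robot

A 7-joint arm with a two-finger parallel gripper is mounted at the origin on the work surface. World frame = base frame: x ahead of the robot, y to its left, z up, the work surface at z = 0. Lengths are in m, angles in rad, forces in N, time in s.
With the tool pointing down it reaches from about 0.425 to 0.925 m from the base axis. Payload 6.8 kg.
Tool frame: the origin (TCP) lies midway between the tips of the shut fingers; the grasp point (between the pads) lies 19 mm behind it (bot.pinch_z is the distance from the TCP to the grasp point, in m); z points along the fingers, y is the line along which they close (so a half turn about z gives the same grasp; the last joint's range is limited). The gripper opens to 85 mm and grips with 20 to 120 N. Pads are 22 mm wide; open, the fingers measure 114 mm over their backs; the gripper's body (76 mm by 85 mm) begins 54 mm behind the grasp point. The pads swing forward as they close: fully open they stand 13 mm farther back than shut.
Start: joints at [1.045, 0.477, 0.022, 1.555, -0.011, 1.109, -0.083], TCP at [0.274, -0.617, 0.231] pointing down, gripper open.
Joint ranges: [-2.96, 2.96], [-0.34, 2.1], [-1.41, 1.46], [0.24, 2.44], [-1.37, 4.51], [0.17, 1.92], [-2.96, 2.96]. Speed limits (rad/s): [2.39, 2.39, 3.14, 3.14, 3.14, 3.14, 3.14].

## Interface

Orientations are given as a unit quaternion [w, x, y, z].
In Python, from station import bot, imaging gives the robot as it stands. The module is installed in compiled form; this text tells all that it offers.
- The arm moves only by the tool carry_out, never from a script. Its argument "targets" is a list of rows, each a list of 5 numbers: the shift along the tool's x, y, z in cm, then the turn about the tool's z in degrees, then the opening, from -1 (shut) to 1 (fully open). In form: [[x, y, z, yaw, gripper], ...]. A call has 1 to 12 rows; each row shifts and turns the commanded pose from where the row before left it, along the tool's axes as they then stand; what a row does not reach is not made up. A row lasts 1/10 s, in which the tool goes at most 50 mm and 8.59 degrees, less where a joint would pass 70% of its speed; a pose out of reach is approached as far as the arm can. A call is refused whole if a number of a shift passes 5 or a number of a turn 8.59, either way. A call with a gripper value outside its range is refused whole. The fingers move at their own pace and stop on an object; "force" is the grip in N (left out, the last holds). Time passes only in rows, so rows that do not move let the fingers close. It gives the time, the measured TCP pose, the force, the opening and the grip force at its end, in the units of the state.
- bot.get_obs(): the state, without advancing time (a new reading comes with each control period).
- imaging.read_camera(name): name is "scene" or "side" or "wrist"; returns the picture (400x640x3 uint8, red, green, blue); there is no depth.
- imaging.calibration(name): a dict with "fx", "fy", "cx", "cy" (pixels), "extrinsics" (4x4, takes a point from world to camera coordinates). Camera axes: x right, y up, looking along -z (the intrinsics and any distortion apply to the point x, -y, -z); pixel columns grow to the right and rows downward; lengths in m; the calibration is good to about 2 mm. A picture is of the moment at which its call begins: read the wrist's pose just before it. calibration takes no time and is no camera call; for the wrist camera it gives the pose at the moment of the call.
- bot.hand_in(): hands the job in; it is judged then, once.
The state is a dict: "t": time; "q": joint angles; "joint_vel": joint speeds; "joint_torque": joint torques, N m; "eef_pos": TCP position; "tool_rot": TCP orientation; "contact_force": force on the tool from outside, world axes, zero at the start; "torque": the same for the moment, N m; "gripper_width": opening from 0.0 (shut) to 1.0 (fully open); "grasp_force": force on a finger pad.
Only numpy, scipy, OpenCV 4.12 (cv2) and the standard library are available. Lean on these libraries where they do the work, as an engineer would, in place of code of your own. Each camera call takes 0.05 s, during which the arm holds its last target. There are 200 camera calls.

## Working session

There is one attempt and no reset: what is moved stays moved. The work goes in short steps, Python scripts to look and compute and a tool call to move; the robot and the scene stay as the last step left them, time stands still between calls to the robot, and variables do not carry over. Pictures are saved under pics/ and viewed, at most 10 in all, crops included, and the job is handed in when it is done.

Besides the shell and the picture viewer there is one more tool, called after ">>>" as a command line: name --pt "numbers of a row" for each row, then --argument value for the rest. carry_out: Moves the arm, as the interface text tells. Its arguments: {"type":"object","properties":{"targets":{"type":"array"},"force":{"type":"number"}},"required":["targets"]}

```bash
mkdir -p pics
cat > h.py <<'E'
import numpy as np, cv2
from station import bot, imaging
def shot(n,f):
    im=imaging.read_camera(n); cv2.imwrite(f'pics/{f}.png',im[:,:,::-1]); return im
def ray(c,u,v):
    E=np.array(c['extrinsics']);R=E[:3,:3];t=E[:3,3]
    d=np.array([(u-c['cx'])/c['fx'],-(v-c['cy'])/c['fy'],-1.])
    return -R.T@t, R.T@d
def onz(c,u,v,z):
    o,d=ray(c,u,v); return o+d*(z-o[2])/d[2]
def proj(c,p):
    E=np.array(c['extrinsics']);q=E[:3,:3]@np.array(p)+E[:3,3]
    return np.array([c['cx']+c['fx']*q[0]/-q[2], c['cy']-c['fy']*q[1]/-q[2]])
E
python3 - <<'E'
from h import *
a=shot('scene','scene1');b=shot('side','side1')
for n in('scene','side'):
    c=imaging.calibration(n);print({k:(v if not hasattr(v,'shape') else v.round(3).tolist()) for k,v in c.items()})
o=bot.get_obs();print(o['t'],o['eef_pos'],o['tool_rot'],o['gripper_width'])
E
```

```text
{'fx': 474.20234877836236, 'fy': 474.20234877836236, 'cx': 324.8632689964126, 'cy': 202.74306824224945, 'extrinsics': [[0.816, 0.578, 0.002, -0.406], [-0.332, 0.466, 0.82, 0.061], [0.473, -0.67, 0.572, -1.747], [0.0, 0.0, 0.0, 1.0]]}
{'fx': 512.7142921951742, 'fy': 512.7142921951742, 'cx': 314.6996933071078, 'cy': 189.47749920163986, 'extrinsics': [[-0.997, -0.077, 0.016, 0.507], [0.067, -0.721, 0.69, -0.143], [-0.042, 0.689, 0.723, -1.808], [0.0, 0.0, 0.0, 1.0]]}
0.1 [ 0.27367238 -0.6164607   0.23041251] [-7.95100594e-04  9.78248584e-01  2.07434378e-01 -2.33276327e-04] 1.0014814006428665
```

View pics/scene1.png

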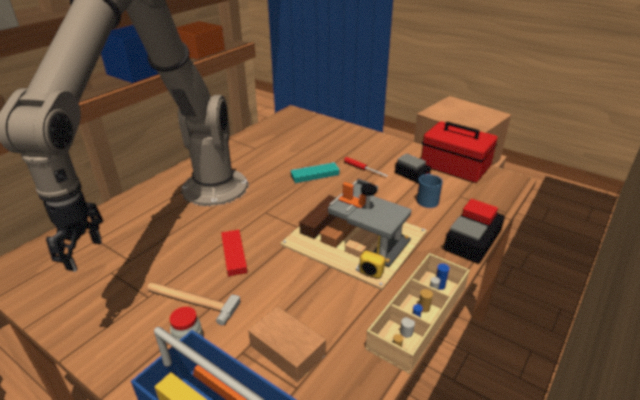

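View pics/side1.png

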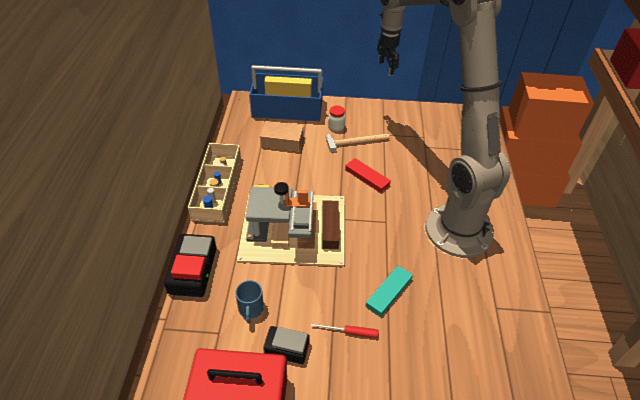

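The gauge stands at about (365,215) in scene and (285,215) in side. The orange grip is at about (350,193) in scene and (300,198) in side, with the black knob beside it. I'll enlarge both in one picture.

Run:
```python
from h import *
a=cv2.imread('pics/scene1.png')[165:285,275:435];b=cv2.imread('pics/side1.png')[165:285,225:385]
m=np.vstack([cv2.resize(x,None,fx=2.5*1.0,fy=2.5,interpolation=cv2.INTER_CUBIC) for x in(a,b)])
m=np.hstack([cv2.resize(a,(400,300),interpolation=cv2.INTER_CUBIC),cv2.resize(b,(400,300),interpolation=cv2.INTER_CUBIC)])
cv2.imwrite('pics/crop1.png',m)
for n in('scene','side'):
    im=cv2.imread(f'pics/{n}1.png');hsv=cv2.cvtColor(im,cv2.COLOR_BGR2HSV)
    mk=cv2.inRange(hsv,(4,200,150),(14,255,255))
    k,l,s,ce=cv2.connectedComponentsWithStats(mk)
    for i in range(1,k):
        if s[i,4]>15: print(n,s[i],ce[i].round(1))
```

```text
scene [344 184   8   5  22] [348.  185.5]
scene [341 197  20   9  76] [351.4 200.5]
scene [196 367  48  33 208] [217.5 383.3]
```

View pics/crop1.png

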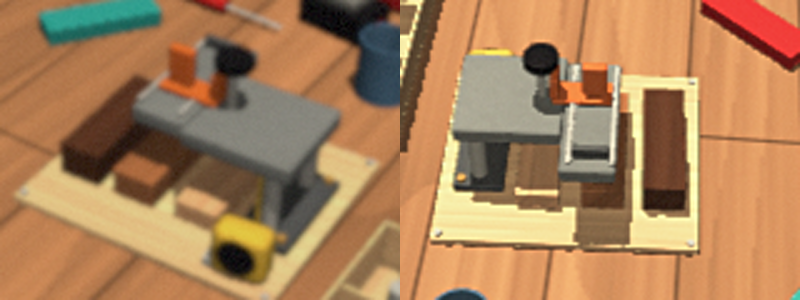

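Crop: the dark and medium battens lie nearer the robot and the pale one is under the foot (expected travel 52 mm). The orange grip is at about (348,186) in scene and (302,196) in side, next to the knob at (369,189) and (281,188). The rails run down-image in side, i.e. roughly world +y, to the end stop. Next I'll measure the axes.

```bash
cat > meas.py <<'E'
from h import *
def tri(p,q):
    (o1,d1),(o2,d2)=p,q
    A=np.stack([d1,-d2],1);s=np.linalg.lstsq(A,o2-o1,rcond=None)[0]
    x,y=o1+s[0]*d1,o2+s[1]*d2
    return (x+y)/2,np.linalg.norm(x-y)
E
python3 - <<'E'
from meas import *
C={n:imaging.calibration(n) for n in('scene','side')}
I={n:cv2.imread(f'pics/{n}1.png') for n in C}
# board, side view: pale yellow mask -> world points on z=0.012 -> minAreaRect
roi={'scene':(175,285,275,435),'side':(180,275,230,355)}
for n in C:
    hsv=cv2.cvtColor(I[n],cv2.COLOR_BGR2HSV);r=roi[n]
    sub=hsv[r[0]:r[1],r[2]:r[3]]
    mk=cv2.inRange(sub,(18,50,170),(32,160,255))
    k,l,s,ce=cv2.connectedComponentsWithStats(mk);i=1+np.argmax(s[1:,4])
    v,u=np.nonzero((l>0)&(s[l,4]>20)) 
    P=np.array([onz(C[n],a+r[2],b+r[0],.012)[:2] for a,b in zip(u,v)],np.float32)
    R=cv2.minAreaRect(P*1000);print(n,len(P),R,cv2.boxPoints(R).round().tolist())
# knob: dark blob
kr={'scene':(176,205,352,385),'side':(178,205,268,292)}
for n in C:
    r=kr[n];g=I[n][r[0]:r[1],r[2]:r[3]].max(2)
    print(n);print('\n'.join(' '.join(f'{x:3d}' for x in row) for row in g))
hsv=cv2.cvtColor(I['side'],cv2.COLOR_BGR2HSV)
mk=cv2.inRange(hsv,(3,150,80),(14,255,255))[180:215,280:325]
print('\n'.join(f'{180+i} '+''.join('#' if x else '.' for x in row) for i,row in enumerate(mk)))
hsv=cv2.cvtColor(I['scene'],cv2.COLOR_BGR2HSV)
mk=cv2.inRange(hsv,(3,180,80),(14,255,255))[175:215,330:375]
print('\n'.join(f'{175+i} '+''.join('#' if x else '.' for x in row) for i,row in enumerate(mk)))
E
```

```text
scene 2335 ((635.0374145507812, -24.438232421875), (454.31964111328125, 280.3831787109375), 38.722530364990234) [[370.0, -57.0], [546.0, -276.0], [900.0, 8.0], [725.0, 227.0]]
side 2042 ((581.2855224609375, 26.505569458007812), (354.9848937988281, 343.2008972167969), 2.158576726913452) [[397.0, 191.0], [410.0, -152.0], [765.0, -138.0], [752.0, 205.0]]
scene
172 169 171 174 175 176 175 176 173 171 173 173 169 169 166 159 151 153 153 163 171 174 179 179 177 176 170 163 153 152 159 169 174
170 172 174 173 175 168 165 165 169 170 172 167 171 169 158 153 148 157 166 172 180 182 182 183 186 184 188 184 181 176 175 171 169
170 173 175 174 166 153 141 146 152 156 165 166 164 159 153 149 160 169 174 180 185 184 183 182 186 188 192 197 195 196 191 186 183
174 176 176 172 156 130 114 114 119 135 144 148 151 146 150 157 169 175 181 184 185 184 183 183 186 193 196 200 202 204 204 199 196
176 176 175 171 148 115  87  80  94 100 111 123 126 132 143 160 168 176 184 183 182 178 184 186 192 195 203 204 205 204 201 203 201
177 175 176 170 138 100  71  59  65  73  83  91 100 106 123 136 150 162 168 175 
[... 8734 characters left out ...]

201 ..............#####################..........
202 .................##################..........
203 ....................##############...........
204 ........................#########............
205 .........................########............
206 ...........................#####.............
207 .............................................
208 .............................................
209 .............................................
210 .............................................
211 .............................................
212 .............................................
213 .............................................
214 .............................................
```

Run:
```python
from meas import *
C={n:imaging.calibration(n) for n in('scene','side')}
im=cv2.imread('pics/side1.png');hsv=cv2.cvtColor(im,cv2.COLOR_BGR2HSV)
mk=cv2.inRange(hsv,(18,50,170),(32,160,255));mk[:,:232]=0;mk[:,352:]=0
def fit(px):
    P=np.array([onz(C['side'],u,v,.012)[:2] for u,v in px],np.float32)
    return cv2.fitLine(P,cv2.DIST_HUBER,0,.001,.001).ravel(),P
R=[(np.nonzero(mk[v])[0].max()+.5,v) for v in range(205,258)]
B=[(u,np.nonzero(mk[:275,u])[0].max()+.5) for u in range(246,338)]
for nm,px in(('right',R),('bottom',B)):
    l,P=fit(px);print(nm,l.round(4),np.degrees(np.arctan2(l[1],l[0])).round(2))
k=onz(C['side'],281.0,188.7,.215);print('knob side',k.round(4),'scene',onz(C['scene'],368.3,186.3,.215).round(4))
print('tri',tri(ray(C['side'],281.0,188.7),ray(C['scene'],368.3,186.3)))
# grip: side top edge x 298..308, rows 190->; top centre
for z in(.195,): print('grip', onz(C['side'],303-.5,190.5,z).round(4), onz(C['scene'],347,184,z).round(4))
for yaw in(0,1,2,3):
    a=np.radians(yaw);x=np.array([np.cos(a),np.sin(a)]);y=np.array([-x[1],x[0]])
    q=k[:2]-.070*x;print(yaw,q.round(4),[ (proj(C[n],[*(q+y*d),.195]).round(1).tolist()) for n in C for d in(0,)])
```

```text
right [ 0.0564 -0.9984  0.4034  0.0367] -86.77
bottom [ 0.0355 -0.9994  0.6051 -0.1063] -87.96
knob side [0.6152 0.0606 0.215 ] scene [0.6233 0.0361 0.215 ]
tri (array([0.61617277, 0.05031862, 0.20457681]), np.float64(0.001364624690379786))
grip [0.548  0.0432 0.195 ] [0.5505 0.0375 0.195 ]
0 [0.5452 0.0606] [[349.7, 180.1], [302.8, 194.5]]
1 [0.5452 0.0593] [[349.5, 180.2], [302.9, 194.2]]
2 [0.5453 0.0581] [[349.3, 180.4], [302.9, 193.9]]
3 [0.5453 0.0569] [[349.1, 180.6], [302.9, 193.6]]
```

>>> carry_out --pt "0 0 -4 7.2 -1" --pt "0 0 -4 7.1 -1" --pt "0 0 -4 7.1 -1" --pt "1 -2 0 0 -1" --pt "2 -4 0 0 -1" --pt "2 -4 0 0 -1" --pt "2 -4 0 0 -1" --pt "2 -4 0 0 -1" --pt "2 -4 0 0 -1" --pt "2 -4 0 0 -1" --pt "2 -4 0 0 -1" --pt "2 -4 0 0 -1"

```text
t: 1.3
eef_pos: [0.4288, -0.2679, 0.3511]
tool_rot: [-0.0, 1.0, 0.022, -0.0]
contact_force: [0.5, -0.1, -0.1]
gripper_width: -0.003
grasp_force: 0.0
```

>>> carry_out --pt "2 -4 0 0 -1" --pt "2 -4 0 0 -1" --pt "2 -4 0 0 -1" --pt "2 -4 0 0 -1" --pt "2 -4 0 0 -1" --pt "2 -4 0 0 -1" --pt "1 -2 0 0 -1" --pt "0 0 0 0 -1" --pt "0 0 0 0 -1"

```text
t: 2.2
eef_pos: [0.5467, -0.0044, 0.3507]
tool_rot: [0.0, 1.0, 0.022, -0.001]
contact_force: [-0.1, -1.2, 0.1]
gripper_width: 0.0
grasp_force: 0.0
```

Run:
```python
from h import *
o=bot.get_obs();print(o['t'],o['eef_pos'].round(4),o['tool_rot'].round(4))
c=imaging.calibration('wrist');np.save('cw.npy',c,allow_pickle=True)
shot('wrist','w1');E=np.array(c['extrinsics']);print((-E[:3,:3].T@E[:3,3]).round(3),c['fx'])
```

```text
2.2 [ 0.5467 -0.0044  0.3507] [ 2.000e-04  9.997e-01  2.250e-02 -6.000e-04]
[0.628 0.    0.494] 285.8525109956594
```

View pics/w1.png

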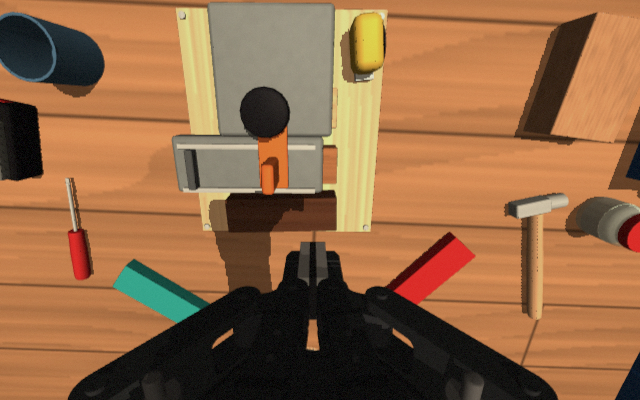

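The wrist view shows the knob top at (265,112), the narrow upright grip at about (268,180), the rails running left to the dark stop block at (188,168), and the shut fingers at (313,250) to the right of the grip's line.

Run:
```python
from meas import *
c=np.load('cw.npy',allow_pickle=True).item();im=cv2.imread('pics/w1.png');hsv=cv2.cvtColor(im,cv2.COLOR_BGR2HSV)
g=im.max(2)[80:145,230:300];mk=(g<70).astype(np.uint8)
k,l,s,ce=cv2.connectedComponentsWithStats(mk);i=1+np.argmax(s[1:,4]);print('knob',s[i],ce[i]+[230,80])
(cu,cv_),r=cv2.minEnclosingCircle(np.argwhere(l==i)[:,::-1].astype(np.float32));print(cu+230,cv_+80,r)
for z in(.215,.205): 
    print(z,onz(c,*(ce[i]+[230,80]),z).round(4),'dia',np.linalg.norm(onz(c,ce[i][0]+230-s[i,2]/2,112,z)-onz(c,ce[i][0]+230+s[i,2]/2,112,z)).round(4))
mk=cv2.inRange(hsv,(3,150,60),(16,255,255))[120:200,250:300]
for q,row in enumerate(im[120:200:3,252:298,2]): print(120+3*q,''.join(f'{x:4d}' for x in row[::2]))
def ln(p,q,z):
    a,b=onz(c,*p,z),onz(c,*q,z);d=a-b;return np.degrees(np.arctan2(-d[0],d[1])).round(2)
e=cv2.inRange(hsv,(15,40,120),(35,200,255))
L=[(np.nonzero(e[v,170:215])[0].min()+170,v) for v in range(15,225)]
P=np.array([onz(c,u,v,.012)[:2] for u,v in L],np.float32);f=cv2.fitLine(P,cv2.DIST_L1,0,.001,.001).ravel();print('edge',np.degrees(np.arctan2(f[1],f[0])))
print('rails',ln((178,150),(322,146),.14),ln((180,192),(322,189),.14))
```

```text
knob [  10    7   50   53 2038] [264.08734053 112.3498528 ]
262.94378662109375 113.16864013671875 26.748470306396484
0.215 [0.6181 0.0445 0.215 ] dia 0.0467
0.205 [0.6178 0.0461 0.205 ] dia 0.0484
120   27  30  32  28  33  31  36  34  31  32  31  34  37  39  37  37  34  29  43 147 148 149 149
123   31  30  34  32  33  27  30  31  34  33  28  35  35  35  35  31  29  12 130 147 148 149 150
126   27  32  31  25  32  26  27  31  28  27  31  32  35  33  30  29  17 115 147 149 149 151 148
129   29  29  29  26  26  32  30  28  30  29  26  30  30  29  27  14 137 210 149 148 147 146 146
132   24  24  25  25  27  30  31  28  28  30  31  32  30  27  42  96 203 211 146 145 147 145 146
135   47  34  27  24  26  28  28  30  28  26  20  45  84 143 183 221 221 210  86  88  89  90  86
138  124  66  63 116 121 110 109 110 106  98 173 172 220 221 220 219 219 208 132 136 136 134 135
141  146 144 148 202 126 123 124 124 143 221 220 220 220 220 221 220 220 213 154 152 151 153 150
144  163 164 166 207 220 222 221 221 221 221 221 221 220 222 220 221 221 212 155 155 156 155 156
147  214 215 216 197 220 220 2
[... 1238 characters left out ...]
1 132 134 135 154 189 220 219 221 221 219  99 125 221 221 220 221 220 127 142 144 146 146
189  214 214 215 216 215 171 221 220 222 222 219 117 214 217 215 215 217 197 196 197 198 196 196
192  166 158  81  84  86 100 216 221 221 220 209 161 180 179 183 180 178 180 181 184 196 193 196
195   34  33  21  30  29  32  30  31  23  31  30  29  26  28  28  27  26  26  26  27  32  27  28
198   22  26  32  29  23  19  29  25  32  28  28  32  27  32  30  30  28  30  37  32  35  33  31Traceback (most recent call last):
  File "<stdin>", line 13, in <module>
    return umr_minimum(a, axis, None, out, keepdims, initial, where)
ValueError: zero-size array to reduction operation minimum which has no identity
```

Run:
```python
from meas import *
c=np.load('cw.npy',allow_pickle=True).item()
print('grip',onz(c,267.7,179,.195).round(4),'width',(onz(c,262.5,179,.195)-onz(c,273,179,.195)).round(4),'len',(onz(c,267,164.5,.195)-onz(c,267,193.5,.195)).round(4))
def ln(p,q,z):
    a,b=onz(c,*p,z),onz(c,*q,z);d=a-b;return np.degrees(np.arctan2(-d[0],d[1])).round(2)
im=cv2.imread('pics/w1.png')
# upper rail: brightest row per column on both sides of the lock
U=[(u,140+np.argmax(im[140:156,u,2])) for u in [*range(196,255),*range(292,318)]]
P=np.array([onz(c,u,v,.14)[:2] for u,v in U],np.float32);f=cv2.fitLine(P,cv2.DIST_L1,0,.001,.001).ravel();print('rail',np.degrees(np.arctan2(-f[0],f[1])),f)
print('board edge',ln((178,9),(204,231),.012)-90, ln((387,10),(371,232),.012)-90)
print('stop face', onz(c,199,168,.151).round(4))
```

```text
grip [0.5486 0.0444 0.195 ] width [-0.0005  0.0113  0.    ] len [ 0.0323 -0.0002  0.    ]
rail -177.4489 [ 0.04451028 -0.99900895  0.57608     0.04957552]
board edge -178.2 -177.47
stop face [0.5471 0.1346 0.151 ]
```

>>> carry_out --pt "0.1 0 4 0 -1" --pt "0 0 4 0 -1" --pt "0 0 4 0 -1" --pt "0 0 4 0 -1" --pt "0 0 1.8 0 -1" --pt "0 -1 0 0 -1" --pt "0 -0.8 0 0 -1" --pt "0 0 0 0 -1"

```text
t: 3.05
eef_pos: [0.5483, 0.0155, 0.1751]
tool_rot: [-0.0, 1.0, 0.023, 0.002]
contact_force: [-0.3, -0.8, -0.1]
gripper_width: -0.001
grasp_force: 0.0
```

>>> carry_out --pt "0 -0.7 0 0 -1" --pt "0 -1 0 0 -1" --pt "0 -1 0 0 -1" --pt "0 -1 0 0 -1" --pt "0 -1 0 0 -1" --pt "0 -1 0 0 -1" --pt "0 -1 0 0 -1" --pt "0 -0.7 0 0 -1" --pt "0 0 0 0 -1"

```text
t: 3.95
eef_pos: [0.5435, 0.0896, 0.1731]
tool_rot: [-0.001, 1.0, 0.023, -0.0]
contact_force: [0.7, 0.7, -0.2]
gripper_width: 0.001
grasp_force: 0.0
```

>>> carry_out --pt "0 -0.4 0 0 -1" --pt "0 -0.3 0 0 -1" --pt "0 -0.3 0 0 -1" --pt "0 -0.2 0 0 -1"

```text
t: 4.35
eef_pos: [0.5429, 0.0995, 0.1729]
tool_rot: [0.0, 1.0, 0.022, -0.001]
contact_force: [-0.9, -3.0, 0.3]
gripper_width: 0.002
grasp_force: 1.3
```

Run:
```python
from h import *
c=imaging.calibration('side');a=shot('side','side2');o=bot.get_obs();print(o['eef_pos'].round(4),o['contact_force'].round(1))
cv2.imwrite('pics/c2.png',cv2.resize(a[165:285,225:385,::-1],None,fx=4,fy=4,interpolation=cv2.INTER_CUBIC))
```

```text
[0.5429 0.0999 0.1729] [-0.7 -1.9 -2.4]
```

View pics/c2.png

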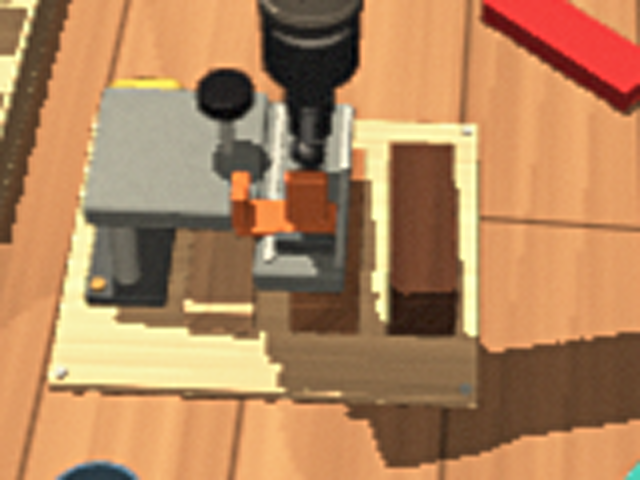

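The lock is following the finger and the prop is out from under the knob. A gap to the stop block at about (297,240) in the crop remains, so I keep pushing.

>>> carry_out --pt "0 -0.3 0 0 -1" --pt "0 -0.3 0 0 -1" --pt "0 -0.2 0 0 -1" --pt "0 -0.2 0 0 -1"

```text
t: 4.8
eef_pos: [0.5427, 0.1025, 0.1729]
tool_rot: [0.005, 1.0, 0.02, -0.001]
contact_force: [-1.8, -22.3, 6.9]
gripper_width: -0.002
grasp_force: 11.1
```

>>> carry_out --pt "0 2 0 0 -1" --pt "0 1.7 0 0 -1" --pt "0 0 -4 0 -1" --pt "0 0 -4 0 -1" --pt "0 0 -2 0 -1" --pt "0 0 0 0 -1"

```text
t: 5.4
eef_pos: [0.5469, 0.0744, 0.2773]
tool_rot: [-0.001, 1.0, 0.022, 0.004]
contact_force: [0.1, -0.3, 0.4]
gripper_width: 0.004
grasp_force: 0.0
```

Run:
```python
from h import *
o=bot.get_obs();print(o['eef_pos'].round(4),o['tool_rot'].round(4),o['contact_force'].round(1))
c=imaging.calibration('wrist');np.save('cw2.npy',c,allow_pickle=True)
w=shot('wrist','w2');a=shot('side','side3')
m=np.hstack([cv2.resize(a[165:275,235:345,::-1],(440,440),interpolation=cv2.INTER_CUBIC),cv2.resize(w[0:400,100:400,::-1],(330,440))])
cv2.imwrite('pics/c3.png',m)
```

```text
[0.5469 0.0744 0.2773] [-0.0011  0.9997  0.0225  0.0039] [ 0.1 -0.3  0.4]
```

View pics/c3.png

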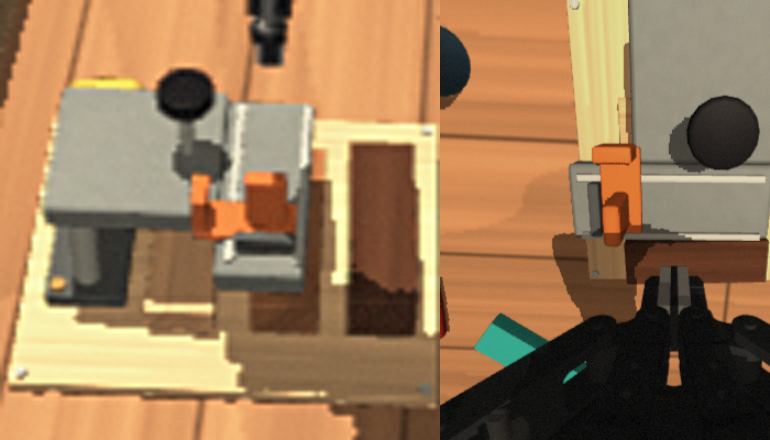

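The lock base now sits against the dark stop block at (595,210) in the mosaic, and the prop is well clear of the knob at (723,132). I'll re-measure the knob and the lock's travel.

Run:
```python
from meas import *
c=np.load('cw2.npy',allow_pickle=True).item();im=cv2.imread('pics/w2.png')
r=(75,165,310,410);g=im.max(2)[r[0]:r[1],r[2]:r[3]]
k,l,s,ce=cv2.connectedComponentsWithStats((g<65).astype(np.uint8));i=1+np.argmax(s[1:,4]);p=ce[i]+[r[2],r[0]];print(s[i],p)
for z in(.215,.205,.195): print(z,onz(c,*p,z).round(4),'dia',s[i,3]*0+ (np.linalg.norm(onz(c,p[0]-s[i,2]/2,p[1],z)-onz(c,p[0]+s[i,2]/2,p[1],z))).round(4))
c1=np.load('cw.npy',allow_pickle=True).item();print('tri',tri(ray(c,*p),ray(c1,264.09,112.35)))
E=imaging.calibration('side');print('knob side at z', [onz(E,281,188.7,z).round(4).tolist() for z in(.205,.21)])
hs=cv2.cvtColor(im,cv2.COLOR_BGR2HSV);mk=cv2.inRange(hs,(3,150,180),(16,255,255))[125:230,235:290]
print('\n'.join(f'{125+3*i} '+''.join('#' if x else '.' for x in row) for i,row in enumerate(mk[::3])))
```

```text
[   3   12   77   67 3603] [355.45101304 121.45739661]
0.215 [0.6181 0.0482 0.215 ] dia 0.0538
0.205 [0.6177 0.0467 0.205 ] dia 0.0564
0.195 [0.6173 0.0452 0.195 ] dia 0.059
tri (array([0.61764475, 0.04638588, 0.20292292]), np.float64(7.824722310703381e-05))
knob side at z [[0.6167, 0.0511, 0.205], [0.616, 0.0558, 0.21]]
125 .......................................................
128 .......................................................
131 .......................................................
134 ...##################################.......##.........
137 ...###################################......###........
140 ...###################################......###........
143 ....###################################....####........
146 ....###################################.#######........
149 .....................................##########........
152 ...........####################################........
155 ...........####################################........
158 ...........####################################........
161 ...........####################################......
[... 622 characters left out ...]
############..........###########.......
197 .............###############.........###########.......
200 .............###############.........###########.......
203 ..............##############...........#########.......
206 ..............##############...........................
209 ..............##############...........................
212 .......................................................
215 .......................................................
218 .......................................................
221 .......................................................
224 .......................................................
227 .......................................................
```

>>> carry_out --pt "3.5 1.5 0 0 -1" --pt "3.45 1.6 0 0 -1" --pt "0 0 3 0 -1" --pt "0 0 2 0 -1" --pt "0 0 0 0 -1"

```text
t: 6.0
eef_pos: [0.6126, 0.0446, 0.2183]
tool_rot: [0.0, 1.0, 0.022, -0.004]
contact_force: [-1.3, -0.5, -0.6]
gripper_width: 0.001
grasp_force: 0.0
```

>>> carry_out --pt "0 0 1 0 -1" --pt "0 0 0.8 0 -1" --pt "0 0 0.8 0 -1" --pt "0 0 0.8 0 -1" --pt "0 0 0.8 0 -1" --pt "0 0 0.5 0 -1"

```text
t: 6.6
eef_pos: [0.6158, 0.0452, 0.1759]
tool_rot: [-0.0, 1.0, 0.022, 0.0]
contact_force: [0.8, 1.9, 3.7]
gripper_width: 0.002
grasp_force: 1.4
```

>>> carry_out --pt "0 0 0.4 0 -1" --pt "0 0 0.3 0 -1" --pt "0 0 0.3 0 -1" --pt "0 0 0.2 0 -1" --pt "0 0 0.2 0 -1" --pt "0 0 0.0 0 -1"

```text
t: 7.2
eef_pos: [0.6156, 0.0448, 0.1631]
tool_rot: [0.0, 1.0, 0.022, 0.0]
contact_force: [-1.2, 1.7, 6.4]
gripper_width: -0.001
grasp_force: 3.8
```

>>> carry_out --pt "0 0 0.2 0 -1" --pt "0 0 0.2 0 -1" --pt "0 0 0 0 -1"

```text
t: 7.5
eef_pos: [0.6157, 0.0449, 0.1629]
tool_rot: [0.0, 1.0, 0.022, 0.001]
contact_force: [-12.1, -0.3, 32.7]
gripper_width: -0.001
grasp_force: 16.7
```

The force rose to 33 N with z held at 163 mm, so the foot is on the 28 mm batten. I'll lift off now.

>>> carry_out --pt "0 0 -0.6 0 -1" --pt "0 0 -2 0 -1" --pt "0 0 -4 0 -1" --pt "0 0 -4 0 -1" --pt "0 0 -4 0 -1" --pt "0 0 0 0 -1" --pt "0 0 0 0 -1"

```text
t: 8.2
eef_pos: [0.6154, 0.0441, 0.3045]
tool_rot: [0.0, 1.0, 0.022, 0.0]
contact_force: [0.9, -0.0, -0.8]
gripper_width: -0.001
grasp_force: 0.0
```

Run:
```python
from h import *
o=bot.get_obs();print(o['t'],o['eef_pos'].round(4),o['contact_force'].round(1))
w=shot('scene','s4');a=shot('side','side4')
m=np.hstack([cv2.resize(x[:,:,::-1],(400,300),interpolation=cv2.INTER_CUBIC) for x in(w[165:285,275:435],a[165:285,225:385])])
cv2.imwrite('pics/c4.png',m)
```

```text
8.2 [0.6154 0.0441 0.3045] [ 0.9 -0.  -0.8]
```

View pics/c4.png

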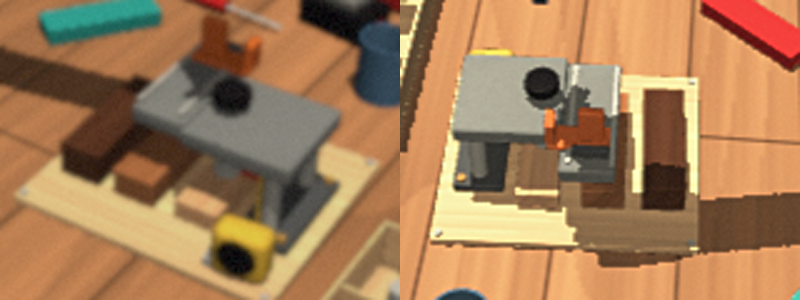

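The knob is down near the head at (232,97) and (541,82), the lock is at its stop, the battens have not moved, and the robot is clear.

```bash
python3 -c "
from station import bot
print(bot.hand_in())"
```

```text
the job is handed in; nothing more can be done
None
```

The job is handed in: the lock is against its end stop, the knob is pushed down with the foot resting on the thin batten (28 mm), the battens and other things look unmoved, and the arm is clear at 8.2 s of the allowed 38 s.

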